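# Close and latch the relay test jig, then start the test

## Robot

A 6-joint arm with a two-finger parallel gripper is mounted at the origin on a cart in front of the work surface, level with it; the furniture and walls round the work are solid. World frame = base frame: x ahead of the robot, y to its left, z up, the work surface at z = 0. Lengths are in mm, angles in rad, forces in N, time in s.
With the tool pointing down it reaches from about 275 to 750 mm from the base axis. Payload 10.2 kg.
Tool frame: the origin (TCP) lies between the finger pads; the fingertips stand 14 mm ahead of it and the grasp point (between the pads) lies 5 mm behind it (tip_reach is the distance from the TCP to the fingertips, in mm); z points along the fingers, y is the line along which they close (so a half turn about z gives the same grasp; the last joint's range is limited). The gripper opens to 85 mm and grips with 20 to 120 N. Pads are 22 mm wide; open, the fingers measure 114 mm over their backs; the gripper's body (76 mm by 85 mm) begins 54 mm behind the grasp point. The pads swing forward as they close: fully open they stand 13 mm farther back than shut.
Start: joints at [-1.471, 0.313, 1.498, -0, 1.331, -0.223], TCP at [166.529, -497.895, 245.294] pointing down, gripper open.
Joint ranges: [-2.94, 2.94], [-0.97, 2.17], [0.19, 2.56], [-1.23, 4.37], [0.02, 3.11], [-2.88, 2.88]. Speed limits (rad/s): [2.39, 2.39, 3.01, 3.14, 3.14, 3.14].

## Interface

Orientations are given as a unit quaternion [w, x, y, z].
In Python, from rig import * gives the robot as it stands.
- The arm moves only by the tool arm_command, never from a script. Its argument "steps" is a list that holds one entry, the list of rows, each a list of 7 numbers: the opening, from 0 (shut) to 1 (fully open), then the shift along the tool's x, y, z each as a share of 0.05 m, from -1 to 1, then the turn, a rotation vector about the tool's x, y, z each as a share of 0.15 rad, from -1 to 1. A call has 1 to 8 rows; each row shifts and turns the commanded pose from where the row before left it, along the tool's axes as they then stand; what a row does not reach is not made up. A row lasts 1/8 s, in which the tool goes at most 62.5 mm and 10.7 degrees, less where a joint would pass 70% of its speed; a pose out of reach is approached as far as the arm can. A call with a number of a shift or a turn outside -1 to 1 is refused whole. A call with a gripper value outside its range is refused whole. The fingers move at their own pace and stop on an object; "squeeze" is the grip in N (left out, the last holds). Time passes only in rows, so rows that do not move let the fingers close. It gives the time, the measured TCP pose, the force, the opening and the grip force at its end, in the units of the state.
- sense(): the state, without advancing time (a new reading comes with each control period).
- capture(name): name is "scene" or "top" or "wrist"; returns the picture (400x640x3 uint8, red, green, blue); there is no depth.
- get_calibration(name): a dict with "intrinsics" (3x3 intrinsics, pixels), "D" ([k1, k2, p1, p2, k3] as OpenCV has them; the pictures are not rectified), "rvec" (rotation vector, rad) and "tvec" (3), from world to camera coordinates, as OpenCV has them; the wrist camera has in their place "T_tool_cam" (4x4, takes a point from camera to tool coordinates, whose origin is the TCP and whose axes are the flange's). Camera axes: x right, y down, z forward; pixel columns grow to the right and rows downward; lengths in mm; the calibration is good to about 2 mm. A picture is of the moment at which its call begins: read the wrist's pose just before it. get_calibration takes no time and is no camera call.
- finish_job(): hands the job in; it is judged then, once.
The state is a dict: "time_s": time; "joints": joint angles; "dq": joint speeds; "tau": joint torques, N m; "eef_pos": TCP position; "ee_rot": TCP orientation; "force": force on the tool from outside, world axes, zero at the start; "wrist_torque": the same for the moment, N m; "grip_width": opening from 0.0 (shut) to 1.0 (fully open); "grip_force": force on a finger pad.
Only numpy, scipy, OpenCV 4.12 (cv2) and the standard library are available. Lean on these libraries where they do the work, as an engineer would, in place of code of your own. Each camera call takes 0.05 s, during which the arm holds its last target. There are 200 camera calls.

## Task

A relay is waiting in the test jig. With the fingertips only, swing the jig's open clear hood fully shut over it, then slide the latch all the way across so that it holds the hood down, and only then press the round start button right down and let it come up again. Nothing is to be picked up: the relay stays in its nest and the other things on the bench stay where they are.

Things in the scene. Friction and masses are not known exactly. Their poses are not given: they have to be found in the camera images.
- jig: Relay test jig fixed to the table: low grey case with an aluminium deck, 140 x 260 mm (x by y), deck 45 mm above the table. Origin: centre of its underside; z up, +y to the hood's hinge (robot's left), +x away from the robot, turned by up to 15 degrees. On the deck: hood at +y, slide latch at x = -12, start button at x = 43, y = -100, a dead lamp 8 mm high at x = 45, y = -60.
- hood (a joint): Angle (rad) of the clear hood: 0 shut, grows as its free end swings up and over to the left, stop at 1.6. A stiff friction hinge (0.35 N m) holds it wherever it is left; 3 to 6 N on the outer face of its top, near the free edge, moves it.
- hood_hinge (a point): Middle of the hood's hinge axis (along the jig's x, 118 mm to +y of the jig's origin, 49 mm above the table). Its frame turns with the hood: there the hood reaches 130 mm to -y, 60 mm to either side in x, and its flat top's outer face is at z = 50 mm. Clear 3 mm panes in a bare aluminium frame. Shut, the top is 99 mm above the table.
- hood_edge (a point): Middle of the top outer edge of the hood at its free end, 130 mm in -y and 50 mm in z of the hinge in the hood's frame. A lifting ledge 60 mm wide and 4 mm thick projects 12 mm beyond it.
- latch (a joint): Travel (m) of the slide latch along the jig's +y, toward the hinge: 0 open, 0.020 fully home, its flat bar lying over the steel lip at the foot of the hood's free end and locking it. Friction 2.5 N, no spring, stays where left. Pushed home while the hood is up, it gets under the lip and the hood cannot shut.
- latch_tab (a point): Middle of the face to push, looking to -y, of the latch's black upright thumb tab, 8 mm below the tab's top. Tab 34 mm wide (x), 10 mm thick (y), top 82 mm above the table. The bar and the steel bridges that guide it reach 59 mm above the table; above that, the space on the tab's -y side is free.
- start (a joint): Travel (m) of the start button, downward: 0 up, 0.006 right down. Spring-loaded, 5 N when fully down, comes up by itself.
- start_top (a point): Centre of the top of the start button's cap: a flat round cap 28 mm across in a round black housing 44 mm across, cap top 67 mm above the table, 10 mm above its housing.
- relay: The relay under test, a small upright block with a pale top, brownish middle and black foot, 21 x 28 x 36 mm, loose, standing in the nest under the hood. Origin: centre of its underside, z up.
- nest (a point): Centre of the nest's floor, on which the relay stands: 50 mm to +y of the jig's origin, 49 mm above the table; a rim 10 mm high with 2.5 mm play surrounds the relay.
- relay_b: A second relay of the same kind, 21 x 28 x 36 mm, standing on the table left of the jig; not to be moved. Origin: centre of its underside.
- relay_c: A third relay of the same kind, likewise.
- pen: A marker pen, 14 x 126 x 12 mm, lying on the table left of the jig; not to be moved. Origin: centre of its underside.
- meter: A multimeter, 158 x 78 x 48 mm, lying on the table far left; not to be moved.
- driver: A screwdriver, 160 mm long, lying on the table behind the jig, right of the large control box; not to be moved.
- psu: A power supply module, 100 x 45 x 97 mm, standing at the right back; not to be moved.
- tape: A roll of tape, 58 mm across and 19 mm high, lying at the right; not to be moved.

How it is judged:
By the outcome, as a careful person would: the job done as asked, in the order asked, and still so for the second after the job is handed in, with the robot touching nothing.
It also fails if it takes over 48 s, if anything falls off the work surface, if the arm or the gripper's body presses on something with over 40 N, if the wrist force passes 120 N, or if a joint passes its speed limit or range.

## Working session

There is one attempt and no reset: what is moved stays moved. The work goes in short steps, Python scripts to look and compute and a tool call to move; the robot and the scene stay as the last step left them, time stands still between calls to the robot, and variables do not carry over. Pictures are saved under pics/ and viewed, at most 11 in all, crops included, and the job is handed in when it is done.

Besides the shell and the picture viewer there is one more tool, called after "Request:" as a command line: name --argument value ..., lists and objects as JSON in quotes. arm_command: Moves the arm, as the interface text tells. Its arguments: {"type":"object","properties":{"steps":{"type":"array"},"squeeze":{"type":"number"}},"required":["steps"]}

```bash
mkdir -p pics; ls
python3 - <<'E'
from rig import *
import cv2
for n in ["scene","top"]:
    cv2.imwrite(f"pics/{n}0.png",capture(n)[:,:,::-1])
    c=get_calibration(n);print(n,c)
print(get_calibration("wrist"))
print(sense())
E
```

```text
pics
scene {'intrinsics': array([[410.21562755,   0.        , 318.93832722],
       [  0.        , 410.21562755, 204.11226513],
       [  0.        ,   0.        ,   1.        ]]), 'D': array([-0.05551892,  0.        ,  0.        ,  0.        ,  0.        ]), 'rvec': array([ 0.8316533 ,  2.28623721, -1.37430941]), 'tvec': array([ 328.59583731, -135.15166264, 1484.67087097])}
top {'intrinsics': array([[462.85507139,   0.        , 317.6192151 ],
       [  0.        , 462.85507139, 197.649931  ],
       [  0.        ,   0.        ,   1.        ]]), 'D': array([-0.0077388,  0.       ,  0.       ,  0.       ,  0.       ]), 'rvec': array([ 2.14517923, -2.15511748,  0.14866846]), 'tvec': array([ 155.75853743,  564.37809802, 1247.33427322])}
{'intrinsics': array([[333.73667222,   0.        , 323.25555082],
       [  0.        , 333.73667222, 200.78356166],
       [  0.        ,   0.        ,   1.        ]]), 'D': array([-0.02794922,  0.        ,  0.        ,  0.        ,  0.        ]), 'T_tool_cam': array([[-2.55001114e-04, -9.51197035e-01, -3.08584082e-01,
         8.00097214e+01],
       [
[... 240 characters left out ...]
e+00]])}
{'time_s': 0.1, 'joints': array([-1.47142594e+00,  3.13421046e-01,  1.49832415e+00, -8.26537387e-06,
        1.33099226e+00, -2.23421037e-01]), 'dq': array([ 0.00035441, -0.00168856, -0.00376228, -0.00203295, -0.00018422,
       -0.00021103]), 'tau': array([ 2.28981655e-03, -4.12898648e+01, -2.60144681e+01, -2.55855384e-04,
        2.95962163e-03, -4.52496408e-05]), 'eef_pos': array([ 166.49386953, -497.69165973,  244.79238807]), 'ee_rot': array([-5.71551202e-04,  9.87003639e-01,  1.60696883e-01,  3.14745802e-05]), 'force': array([ 0.36979374,  0.12595133, -0.66975606]), 'wrist_torque': array([0.03038992, 0.01081603, 0.02582522]), 'grip_force': 0.0, 'grip_width': 1.0017557349665436}
```

View pics/scene0.png

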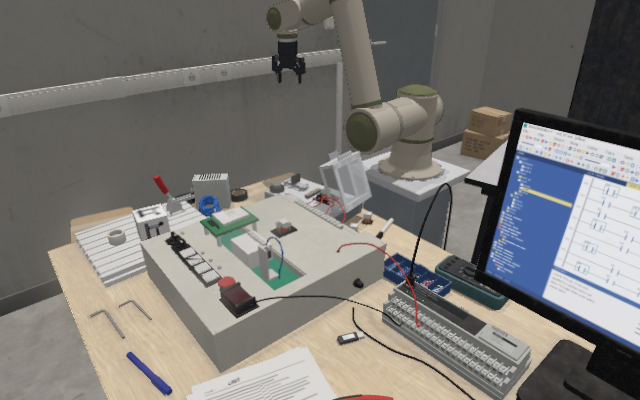

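View pics/top0.png

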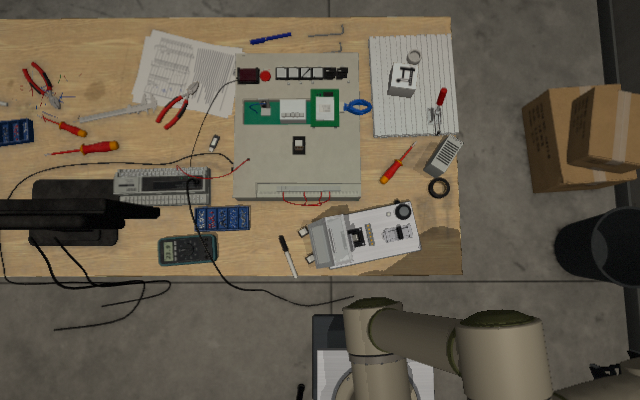

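The top view shows the jig at columns 300–420, rows 200–270. The open hood is at its left end (about 330,240), and the round button is at about (403,211). I'll zoom in on it.

```bash
cat > h.py <<'E'
import numpy as np, cv2
from rig import *
from scipy.spatial.transform import Rotation as R
def ray(n,uv,pose=None):
    c=get_calibration(n); p=cv2.undistortPoints(np.array([[uv]],float),c["intrinsics"],c["D"])[0,0]
    d=np.array([p[0],p[1],1.])
    if n=="wrist":
        T=c["T_tool_cam"]; q=pose["ee_rot"]; M=R.from_quat([q[1],q[2],q[3],q[0]]).as_matrix()
        return pose["eef_pos"]+M@T[:3,3], M@T[:3,:3]@d
    M=cv2.Rodrigues(c["rvec"])[0]; return -M.T@c["tvec"], M.T@d
def onz(n,uv,z,pose=None):
    o,d=ray(n,uv,pose); return (o+d*(z-o[2])/d[2])
def proj(n,P,pose=None):
    c=get_calibration(n); P=np.atleast_2d(np.array(P,float))
    if n=="wrist":
        T=c["T_tool_cam"]; q=pose["ee_rot"]; M=R.from_quat([q[1],q[2],q[3],q[0]]).as_matrix()
        X=((P-pose["eef_pos"])@M-T[:3,3])@T[:3,:3]; return cv2.projectPoints(X,np.zeros(3),np.zeros(3),c["intrinsics"],c["D"])[0][:,0]
    return cv2.projectPoints(P,c["rvec"],c["tvec"],c["intrinsics"],c["D"])[0][:,0]
E
python3 - <<'E'
from h import *
im=cv2.imread("pics/top0.png")[190:290,280:440]
cv2.imwrite("pics/topc.png",cv2.resize(im,None,fx=5,fy=5,interpolation=cv2.INTER_CUBIC))
im=cv2.imread("pics/scene0.png")[140:240,255:405]
cv2.imwrite("pics/scenec.png",cv2.resize(im,None,fx=5,fy=5,interpolation=cv2.INTER_CUBIC))
E
```

```text
(no output)
```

View pics/topc.png

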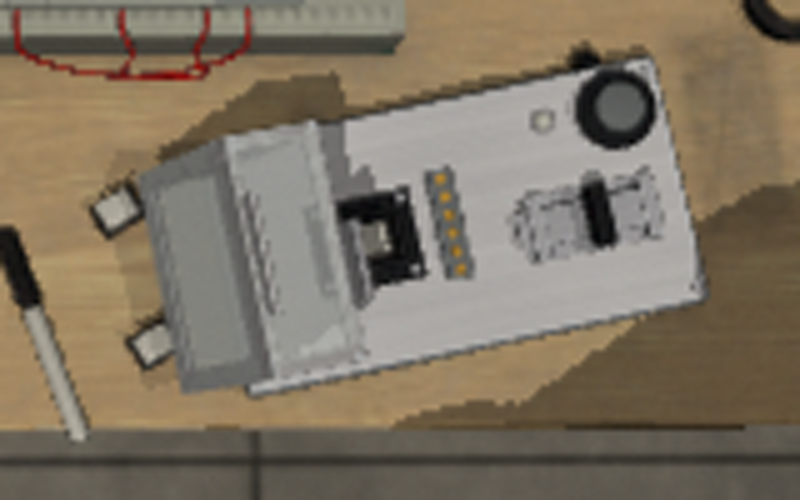

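View pics/scenec.png

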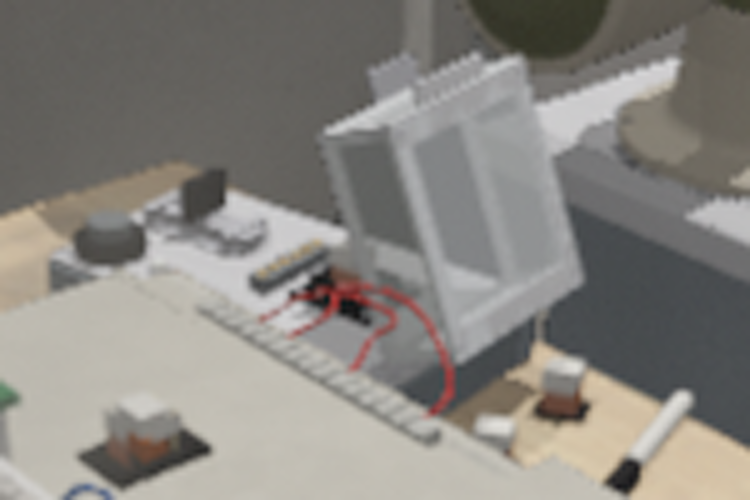

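```bash
cat >> h.py <<'E'
def crop(x,y): return (280+(x+.5)/5-.5,190+(y+.5)/5-.5)
def scrop(x,y): return (255+(x+.5)/5-.5,140+(y+.5)/5-.5)
E
python3 - <<'E'
from h import *
pts={"c1":(655,58,45,70,-130),"c2":(705,297,45,-70,-130),"c3":(250,392,45,-70,130),"btn":(617,106,67,43,-100),"lamp":(542,121,53,45,-60),"tab":(598,212,82,-12,None)}
A=[];B=[]
for k,(x,y,z,jx,jy) in pts.items():
    w=onz("top",crop(x,y),z); print(k,w.round(1))
    if jy is not None: A.append((jx,jy)); B.append(w[:2])
A=np.array(A,float);B=np.array(B)
a0=A-A.mean(0);b0=B-B.mean(0)
th=np.arctan2((a0[:,0]*b0[:,1]-a0[:,1]*b0[:,0]).sum(),(a0*b0).sum())
M=np.array([[np.cos(th),-np.sin(th)],[np.sin(th),np.cos(th)]]); t=B.mean(0)-M@A.mean(0)
print("th",th,np.degrees(th),"t",t); print((A@M.T+t-B).round(1))
w=onz("top",crop(598,212),82); print("tab jig",M.T@(w[:2]-t))
def J(p): return np.r_[M@p[:2]+t,p[2]]
for name,cn in (("top",(280,190)),("scene",(255,140))):
  for a in (0.8,1.0,1.2,1.4):
    P=[]
    for (x,y,z) in [(-60,-130,50),(60,-130,50),(-60,0,50),(60,0,50),(60,-130,2),(-60,-130,2)]:
        # shut dir -y ; opening raises: rotate about x axis by -a
        yy=y*np.cos(a)+z*np.sin(a); zz=-y*np.sin(a)+z*np.cos(a)
        P.append(J(np.array([x,118+yy,49+zz])))
    print(name,a,((proj(name,P)-cn)*5).round(0).astype(int).tolist())
E
```

```text
c1 [ 553.2 -103.8   45. ]
c2 [ 421.7 -126.8   45. ]
c3 [371.7 121.6  45. ]
btn [524.2 -77.9  67. ]
lamp [517.7 -39.2  53. ]
tab [465.9 -63.3  82. ]
th 0.19011856789074996 10.892991547211382 t [463.17650712  11.06347302]
[[ 3.3  0.4]
 [-2.7 -3. ]
 [-1.8  3.9]
 [ 0.1 -1.1]
 [ 1.1 -0.2]]
tab jig [-11.34732174 -73.52183393]
top 0.8 [[377, 350], [328, 109], [194, 385], [150, 161], [390, 103], [439, 337]]
top 1.0 [[325, 361], [276, 118], [183, 387], [139, 164], [353, 108], [402, 345]]
top 1.2 [[269, 372], [220, 128], [174, 388], [131, 167], [308, 114], [357, 354]]
top 1.4 [[212, 383], [165, 140], [170, 389], [127, 170], [259, 123], [308, 364]]
scene 0.8 [[438, 52], [300, 116], [567, 247], [438, 327], [251, 159], [388, 93]]
scene 1.0 [[478, 48], [340, 113], [575, 263], [447, 344], [280, 141], [418, 76]]
scene 1.2 [[520, 54], [383, 121], [581, 280], [454, 362], [314, 132], [452, 66]]
scene 1.4 [[563, 71], [428, 140], [585, 296], [457, 380], [352, 132], [489, 65]]
```

The deck corners, button and lamp give the jig's yaw as about 0.190 rad, with its origin at about (463, 11). The hood corners in both views match an angle of about 1.22 rad. Next I'll close the gripper, rise, and turn so tool x lies along jig +y and tool y along jig +x.

Request:
arm_command --steps '[[[0,0,0,-0.15,0,0,-1],[0,0,0,-0.15,0,0,-1],[0,0,0,-0.15,0,0,-1],[0,0,0,-0.15,0,0,-1],[0,0,0,-0.15,0,0,-1],[0,0,0,-0.15,0,0,-1],[0,0,0,-0.15,0,0,-1],[0,0,0,-0.15,0,0,-1]]]' --squeeze 20

```text
time_s: 1.1
eef_pos: [166.5, -497.8, 305.2]
ee_rot: [-0.0, 0.722, 0.692, 0.0]
force: [-0.2, -0.2, -0.6]
grip_width: -0.001
grip_force: 0.0
```

Request:
arm_command --steps '[[[0,0,0,0,0,0,-1],[0,0,0,0,0,0,-0.6],[0,0.8,0.5,0,0,0,0],[0,0.8,0.5,0,0,0,0],[0,0.8,0.5,0,0,0,0],[0,0.8,0.5,0,0,0,0],[0,0.8,0.5,0,0,0,0],[0,0.8,0.5,0,0,0,0]]]'

```text
time_s: 2.1
eef_pos: [268.2, -232.1, 305.1]
ee_rot: [-0.0, 0.636, 0.771, 0.0]
force: [0.7, 0.0, -0.0]
grip_width: 0.003
grip_force: 0.0
```

```bash
cat >> h.py <<'E'
TH=0.190; T0=np.array([463.2,11.1])
def jig(p):
    c,s=np.cos(TH),np.sin(TH); d=np.array(p[:2])-T0
    return np.array([c*d[0]+s*d[1],-s*d[0]+c*d[1],p[2]])
def st():
    s=sense(); q=s["ee_rot"]; M=R.from_quat([q[1],q[2],q[3],q[0]]).as_matrix()
    print("t",s["time_s"],"jig",jig(s["eef_pos"]).round(1),"yaw",np.arctan2(M[1,0],M[0,0]).round(4),"z",M[:,2].round(3),"w",round(s["grip_width"],3),"F",s["force"].round(1)); return s
E
python3 -c "
from h import *
st(); print(globals().get('tip_reach'))"
```

```text
t 2.1 jig [-237.4 -202.   305.1] yaw 1.7624 z [-0.  0. -1.] w 0.003 F [ 0.7  0.  -0. ]
14.0
```

Request:
arm_command --steps '[[[0,0.93,0.59,0,0,0,0],[0,0.93,0.59,0,0,0,0],[0,0.93,0.59,0,0,0,0],[0,0.93,0.59,0,0,0,0],[0,0.93,0.59,0,0,0,0],[0,0.93,0.59,0,0,0,0],[0,0.93,0.59,0,0,0,0],[0,0.93,0.59,0,0,0,0]]]'

```text
time_s: 3.1
eef_pos: [428.9, 178.5, 305.1]
ee_rot: [0.0, 0.636, 0.772, -0.0]
force: [0.4, -1.3, 0.1]
grip_width: -0.004
grip_force: 0.0
```

Request:
arm_command --steps '[[[0,0,0,0,0,0,0],[0,0,0,0.6,0,0,0],[0,0,0,0.6,0,0,0],[0,0,0,0.6,0,0,0],[0,0,0,0.5,0,0,0],[0,0,0,0,0,0,0]]]'

```text
time_s: 3.85
eef_pos: [427.8, 175.6, 189.2]
ee_rot: [-0.001, 0.636, 0.771, -0.001]
force: [0.2, -0.6, 0.6]
grip_width: 0.001
grip_force: 0.0
```

```bash
python3 -c "
from h import *
st(); 
cv2.imwrite('pics/w1.png',capture('wrist')[:,:,::-1]);im=capture('scene')[140:240,255:405,::-1]
cv2.imwrite('pics/s1.png',cv2.resize(im,None,fx=5,fy=5))"
```

```text
t 3.85 jig [ -3.7 168.2 189.2] yaw 1.7619 z [-0.003 -0.001 -1.   ] w 0.001 F [ 0.2 -0.6  0.6]
```

View pics/s1.png

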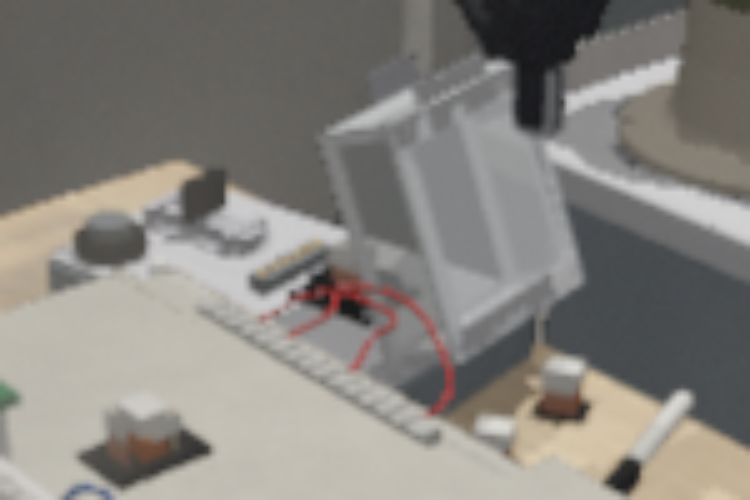

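```bash
python3 -c "
import numpy as np
p=np.array([168.2,189.2])
for a in [1.22,1.12,1.02,.92,.82,.72,.62,.52,.42,.32,.24,.16,.09,.04,0]:
    q=np.array([118-115*np.cos(a)+50*np.sin(a)+11,49+115*np.sin(a)+50*np.cos(a)+14]); print(a,q.round(1),((q-p)/50*[1,-1]).round(2)); p=q"
```

```text
1.22 [136.4 188.2] [-0.64  0.02]
1.12 [123.9 188.3] [-0.25 -0.  ]
1.02 [111.4 187.2] [-0.25  0.02]
0.92 [ 99.1 184.8] [-0.25  0.05]
0.82 [ 87.1 181.2] [-0.24  0.07]
0.72 [ 75.5 176.4] [-0.23  0.1 ]
0.62 [ 64.5 170.5] [-0.22  0.12]
0.52 [ 54.  163.5] [-0.21  0.14]
0.42 [ 44.4 155.5] [-0.19  0.16]
0.32 [ 35.6 146.6] [-0.18  0.18]
0.24 [ 29.2 138.9] [-0.13  0.15]
0.16 [ 23.4 130.7] [-0.11  0.16]
0.09 [ 19.  123.1] [-0.09  0.15]
0.04 [ 16.1 117.6] [-0.06  0.11]
0 [ 14. 113.] [-0.04  0.09]
```

Request:
arm_command --steps '[[[0,-0.32,0.07,0.02,0,0,0],[0,-0.32,0,0,0,0,0],[0,-0.25,0,0,0,0,0],[0,-0.25,0,0.02,0,0,0],[0,-0.25,0,0.05,0,0,0],[0,-0.24,0,0.07,0,0,0],[0,-0.23,0,0.1,0,0,0]]]'

```text
time_s: 4.82
eef_pos: [450.1, 85.0, 177.2]
ee_rot: [0.0, 0.636, 0.772, 0.0]
force: [1.1, 1.3, 4.4]
grip_width: 0.001
grip_force: 1.7
```

```bash
python3 -c "
from h import *
st(); im=capture('scene')[140:240,255:405,::-1]
cv2.imwrite('pics/s2.png',cv2.resize(im,None,fx=5,fy=5))"
```

```text
t 4.825 jig [  1.1  75.  177.2] yaw 1.7628 z [ 0. -0. -1.] w 0.001 F [1.1 1.3 4.4]
```

View pics/s2.png

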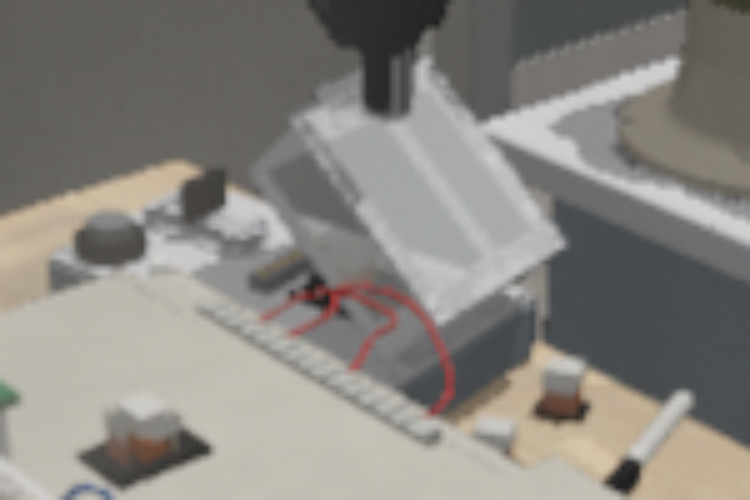

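The hood has followed the fingertip to about 0.75 rad. The tip is on the top face near the free edge, and the force is about 4.5 N. I'll keep going.

Request:
arm_command --steps '[[[0,-0.22,0,0.12,0,0,0],[0,-0.21,0,0.14,0,0,0],[0,-0.19,0,0.16,0,0,0],[0,-0.18,0,0.18,0,0,0],[0,-0.13,0,0.15,0,0,0],[0,-0.11,0,0.16,0,0,0],[0,-0.09,0,0.15,0,0,0],[0,-0.06,0,0.1,0,0,0]]]'

```text
time_s: 5.88
eef_pos: [461.1, 27.4, 118.7]
ee_rot: [-0.0, 0.636, 0.772, -0.0]
force: [1.1, 0.7, 1.3]
grip_width: -0.001
grip_force: 0.7
```

Request:
arm_command --steps '[[[0,-0.04,0,0.08,0,0,0],[0,0,0,0.02,0,0,0],[0,0,0,0,0,0,0]]]'

```text
time_s: 6.25
eef_pos: [461.3, 25.7, 114.1]
ee_rot: [-0.0, 0.636, 0.772, -0.0]
force: [-0.4, -1.0, 0.1]
grip_width: -0.003
grip_force: 0.0
```

```bash
python3 -c "
from h import *
st()"
```

```text
t 6.25 jig [  0.9  14.7 114.1] yaw 1.7629 z [-0.001  0.    -1.   ] w -0.003 F [-0.4 -1.   0.1]
```

Request:
arm_command --steps '[[[0,0,0,0.02,0,0,0],[0,0,0,0.02,0,0,0],[0,0,0,0,0,0,0]]]'

```text
time_s: 6.62
eef_pos: [461.6, 25.5, 112.9]
ee_rot: [0.0, 0.636, 0.772, -0.0]
force: [-4.5, -1.1, 8.4]
grip_width: -0.003
grip_force: 4.5
```

```bash
python3 -c "
from h import *
st(); im=capture('scene')[140:240,255:405,::-1]
cv2.imwrite('pics/s3.png',cv2.resize(im,None,fx=5,fy=5))"
```

```text
t 6.625 jig [  1.1  14.4 112.9] yaw 1.763 z [ 0. -0. -1.] w -0.003 F [-4.5 -1.1  8.4]
```

View pics/s3.png

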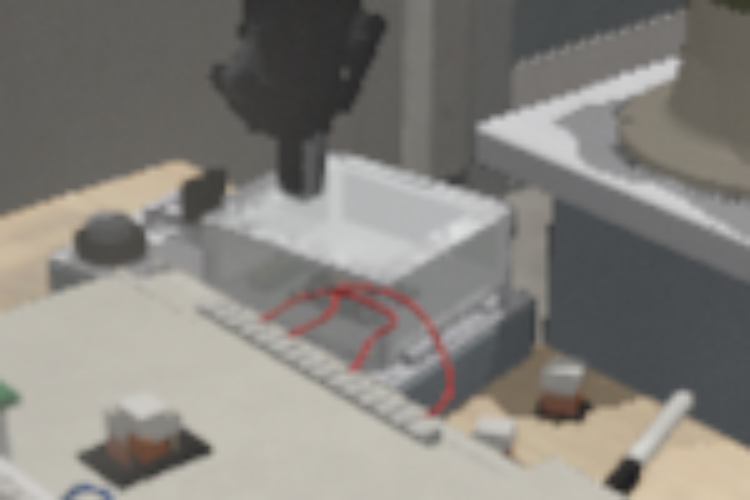

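The hood looks flat and shut, with the tip at about 99 mm. A slightly firmer press will confirm it's on the stop.

Request:
arm_command --steps '[[[0,0,0,0.03,0,0,0],[0,0,0,0,0,0,0],[0,0,0,0,0,0,0]]]'

```text
time_s: 7.05
eef_pos: [461.7, 25.5, 112.7]
ee_rot: [0.001, 0.636, 0.772, 0.0]
force: [-9.7, 0.0, 24.3]
grip_width: -0.001
grip_force: 12.4
```

That's a firm stop: force rose to 24 N with almost no movement. Now I'll lift and move in front of the latch tab, on its -y side.

Request:
arm_command --steps '[[[0,0,0,-0.3,0,0,0],[0,0,0,-0.6,0,0,0],[0,-0.6,-0.1,0,0,0,0],[0,-0.6,-0.1,0,0,0,0],[0,-0.6,-0.1,0,0,0,0],[0,-0.6,0,0,0,0,0],[0,0,0,0,0,0,0],[0,0,0,0,0,0,0]]]'

```text
time_s: 8.05
eef_pos: [469.5, -94.5, 155.6]
ee_rot: [-0.0, 0.636, 0.772, 0.0]
force: [-0.2, -0.4, -0.5]
grip_width: -0.003
grip_force: 0.0
```

```bash
python3 -c "
from h import *
s=st(); im=capture('wrist')[:,:,::-1]; cv2.imwrite('pics/w2.png',im)
def W(x,y,z):
    c,sn=np.cos(TH),np.sin(TH); return [T0[0]+c*x-sn*y,T0[1]+sn*x+c*y,z]
print(proj('wrist',[W(-29,-78.5,82),W(5,-78.5,82),W(43,-100,67),W(0,-12,99)],s).round())
im=capture('top')[190:290,280:440,::-1]
cv2.imwrite('pics/t2.png',cv2.resize(im,None,fx=5,fy=5))"
```

```text
t 8.05 jig [ -13.8 -104.9  155.6] yaw 1.7629 z [-0.001  0.001 -1.   ] w -0.003 F [-0.2 -0.4 -0.5]
[[297. 180.]
 [352. 180.]
 [405. 205.]
 [348.  62.]]
```

View pics/w2.png

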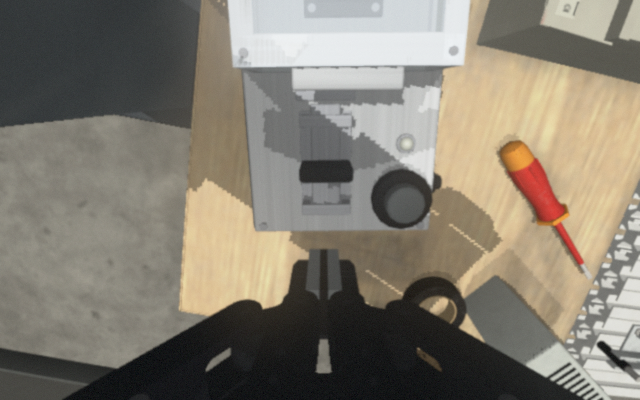

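The wrist view matches the model. The tab is at columns 300–353 with its face at about row 181, and the button is at about (403,198). The fingertips at about (323,255) are clear of both. I'll descend and push the latch.

Request:
arm_command --steps '[[[0,0,0,0.5,0,0,0],[0,0,0,0.5,0,0,0],[0,0,0,0.48,0,0,0],[0,0,0,0,0,0,0],[0,0.2,0,0,0,0,0],[0,0.08,0,0,0,0,0],[0,0,0,0,0,0,0]]]'

```text
time_s: 9.02
eef_pos: [467.3, -81.0, 82.4]
ee_rot: [0.001, 0.636, 0.772, 0.0]
force: [0.2, 0.0, -0.4]
grip_width: 0.003
grip_force: 0.0
```

Request:
arm_command --steps '[[[0,0.05,0,0,0,0,0],[0,0.05,0,0,0,0,0],[0,0.05,0,0,0,0,0],[0,0.05,0,0,0,0,0]]]'

```text
time_s: 9.52
eef_pos: [465.3, -71.6, 81.9]
ee_rot: [0.0, 0.636, 0.772, 0.0]
force: [-0.1, -2.6, 2.3]
grip_width: 0.001
grip_force: 1.3
```

```bash
python3 -c "
from h import *
st()"
```

```text
t 9.525 jig [-13.6 -81.6  81.9] yaw 1.7628 z [ 0. -0. -1.] w 0.001 F [-0.1 -2.6  2.3]
```

Request:
arm_command --steps '[[[0,0.06,0,0,0,0,0],[0,0.06,0,0,0,0,0],[0,0.06,0,0,0,0,0],[0,0,0,0,0,0,0]]]'

```text
time_s: 10.02
eef_pos: [463.3, -62.5, 81.8]
ee_rot: [-0.0, 0.636, 0.772, 0.0]
force: [1.1, -0.9, 1.8]
grip_width: 0.0
grip_force: 0.7
```

Request:
arm_command --steps '[[[0,0.06,0,0,0,0,0],[0,0,0,0,0,0,0]]]'

```text
time_s: 10.28
eef_pos: [463.4, -62.0, 81.9]
ee_rot: [0.002, 0.636, 0.772, -0.001]
force: [0.4, -18.0, -2.4]
grip_width: 0.001
grip_force: 8.8
```

```bash
python3 -c "
from h import *
st()"
```

```text
t 10.275 jig [-13.6 -71.8  81.9] yaw 1.7637 z [ 0.001 -0.005 -1.   ] w 0.001 F [  0.4 -18.   -2.4]
```

The latch stopped hard at 18 N with the TCP at jig y of about -72, which fits 20 mm of travel. I'll back off, lift and check.

Request:
arm_command --steps '[[[0,-0.3,0,0,0,0,0],[0,-0.4,0,0,0,0,0],[0,0,0,-0.6,0,0,0],[0,0,0,-0.6,0,0,0],[0,0,0.5,0,0,0,0],[0,0,0.5,0,0,0,0],[0,0,0,0,0,0,0],[0,0,0,0,0,0,0]]]'

```text
time_s: 11.28
eef_pos: [518.0, -85.0, 141.4]
ee_rot: [-0.001, 0.636, 0.772, -0.0]
force: [0.3, -0.6, -0.2]
grip_width: -0.0
grip_force: 0.0
```

```bash
python3 -c "
from h import *
s=st(); im=capture('wrist')[:,:,::-1]; cv2.imwrite('pics/w3.png',im[0:400,160:560])
def W(x,y,z):
    c,sn=np.cos(TH),np.sin(TH); return [T0[0]+c*x-sn*y,T0[1]+sn*x+c*y,z]
print((proj('wrist',[W(-29,-58.5,82),W(5,-58.5,82),W(43,-100,67),W(0,-12,99)],s)-[160,0]).round())
"
```

```text
t 11.275 jig [  35.6 -104.7  141.4] yaw 1.7625 z [-0.001  0.001 -1.   ] w -0.0 F [ 0.3 -0.6 -0.2]
[[ 47. 152.]
 [107. 152.]
 [173. 212.]
 [ 86.  60.]]
```

View pics/w3.png

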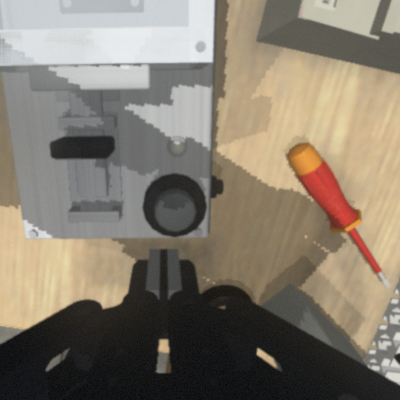

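```bash
python3 -c "
from h import *
c=get_calibration('wrist')
p1=dict(eef_pos=np.array([469.5,-94.5,155.6]),ee_rot=np.array([0,.636,.772,0])); p2=dict(eef_pos=np.array([518.0,-85.0,141.4]),ee_rot=np.array([0,.636,.772,0]))
for f,p,o,b in (('w2',p1,0,(295,150,360,195)),('w3',p2,160,(45,125,120,175))):
    g=cv2.cvtColor(cv2.imread(f'pics/{f}.png'),cv2.COLOR_BGR2GRAY)[b[1]:b[3],b[0]:b[2]]
    n,l,s,ce=cv2.connectedComponentsWithStats((g<45).astype(np.uint8)); i=1+s[1:,4].argmax()
    x,y,w,h,a=s[i]; print(f,x+b[0],y+b[1],w,h,a)
    print(jig(onz('wrist',(x+b[0]+o+w/2-.5,y+b[1]+h-.5),82,p)).round(1))
for f,p,o,b in (('w2',p1,0,(370,165,440,230)),('w3',p2,160,(140,170,210,240))):
    g=cv2.cvtColor(cv2.imread(f'pics/{f}.png'),cv2.COLOR_BGR2GRAY)[b[1]:b[3],b[0]:b[2]]
    k=cv2.HoughCircles(cv2.resize(cv2.medianBlur(g,3),None,fx=4,fy=4),cv2.HOUGH_GRADIENT,1,400,param1=60,param2=15,minRadius=70,maxRadius=105)
    if k is None: print('none'); continue
    u,v,r=k[0,0]/4; print(f,u+b[0],v+b[1],r, jig(onz('wrist',(u+b[0]+o,v+b[1]),67,p)).round(1))
"
```

```text
w2 301 161 50 20 681
[-11.4 -78.9  82. ]
w3 54 137 60 21 1041
[ -8.5 -61.8  82. ]
none
w3 166.125 211.625 21.675 [ 38.6 -99.6  67. ]
```

The mask suggests about 17 mm of travel, but shadows make that edge unreliable. I'll retake the picture from the earlier pose for a direct comparison.

Request:
arm_command --steps '[[[0,0,-0.5,-0.28,0,0,0],[0,0,-0.49,0,0,0,0],[0,0,0,0,0,0,0],[0,0,0,0,0,0,0]]]'

```text
time_s: 11.82
eef_pos: [470.4, -94.2, 155.9]
ee_rot: [0.0, 0.636, 0.772, 0.0]
force: [0.1, -0.1, -0.8]
grip_width: 0.002
grip_force: 0.0
```

```bash
python3 -c "
from h import *
s=st(); im=capture('wrist')[:,:,::-1]; cv2.imwrite('pics/w4.png',im)
a=cv2.imread('pics/w2.png')
f=lambda i:cv2.resize(i[70:230,240:440],None,fx=2,fy=3.5,interpolation=cv2.INTER_CUBIC)
cv2.imwrite('pics/cmp.png',np.hstack([f(a),f(im)]))
for i in (a,im):
    g=cv2.cvtColor(i,cv2.COLOR_BGR2GRAY); print(g[120:215,312:342].mean(1).astype(int).tolist())
"
```

```text
t 11.825 jig [ -12.9 -104.8  155.9] yaw 1.7624 z [ 0.001 -0.    -1.   ] w 0.002 F [ 0.1 -0.1 -0.8]
[134, 133, 129, 124, 121, 119, 112, 107, 105, 106, 105, 105, 104, 104, 104, 104, 104, 104, 103, 103, 103, 103, 103, 103, 102, 103, 102, 102, 102, 102, 102, 102, 102, 102, 101, 102, 101, 101, 99, 87, 64, 46, 41, 41, 41, 42, 41, 41, 43, 43, 43, 43, 44, 43, 43, 43, 43, 43, 42, 42, 43, 49, 73, 103, 116, 119, 122, 125, 128, 131, 131, 131, 131, 131, 130, 129, 129, 129, 129, 129, 128, 124, 117, 107, 110, 129, 137, 137, 135, 134, 135, 136, 136, 135, 135]
[136, 136, 133, 127, 125, 123, 115, 107, 105, 104, 104, 103, 95, 72, 52, 45, 45, 44, 45, 46, 46, 46, 46, 46, 45, 45, 45, 45, 44, 44, 44, 43, 47, 58, 79, 94, 101, 102, 102, 102, 102, 102, 102, 102, 102, 103, 104, 105, 105, 105, 105, 107, 108, 108, 109, 109, 110, 111, 111, 112, 115, 119, 122, 122, 123, 125, 128, 131, 134, 134, 130, 131, 134, 132, 124, 112, 105, 103, 102, 102, 101, 101, 100, 100, 112, 131, 138, 137, 135, 134, 135, 136, 136, 136, 137]
```

View pics/cmp.png

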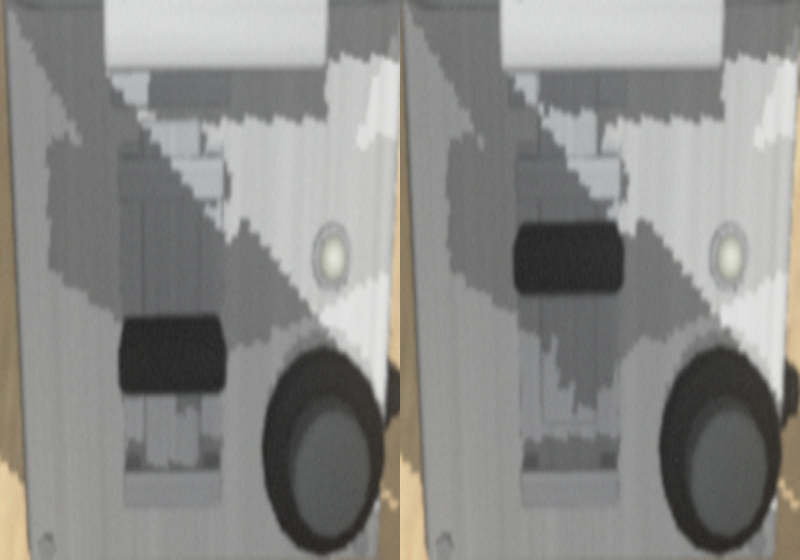

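```bash
python3 -c "
from h import *
s=sense()
for v in (182.2,153.8): print(jig(onz('wrist',(326,v),82,s)).round(1))
# cap centre: cmp cap approx (rows*3.5, cols*2)
for u,v in ((240+727/2-200+0,70+465/3.5),): print(u,v,jig(onz('wrist',(u,v),67,s)).round(1))
"
```

```text
[ -9.9 -79.9  82. ]
[-10.  -62.2  82. ]
403.5 202.85714285714286 [ 43.2 -98.4  67. ]
```

The picture comparison shows about 17.7 mm of travel, slightly short of 20 mm. I'll push the tab again, more firmly.

Request:
arm_command --steps '[[[0,0,0,0.5,0,0,0],[0,0,0,0.5,0,0,0],[0,0,0,0.48,0,0,0],[0,0.3,0,0,0,0,0],[0,0.22,0,0,0,0,0],[0,0.08,0,0,0,0,0],[0,0.06,0,0,0,0,0],[0,0,0,0,0,0,0]]]'

```text
time_s: 12.88
eef_pos: [464.3, -62.2, 82.6]
ee_rot: [0.001, 0.636, 0.772, -0.0]
force: [-0.7, -3.2, 2.9]
grip_width: 0.002
grip_force: 1.6
```

Request:
arm_command --steps '[[[0,0.04,0,0,0,0,0],[0,0,0,0,0,0,0]]]'

```text
time_s: 13.12
eef_pos: [464.3, -61.9, 82.6]
ee_rot: [0.002, 0.636, 0.772, -0.001]
force: [-0.2, -14.5, 0.7]
grip_width: 0.005
grip_force: 7.0
```

Request:
arm_command --steps '[[[0,0.04,0,0,0,0,0],[0,0,0,0,0,0,0]]]'

```text
time_s: 13.38
eef_pos: [464.4, -61.6, 82.8]
ee_rot: [0.004, 0.636, 0.772, -0.002]
force: [-0.6, -25.5, -2.2]
grip_width: -0.001
grip_force: 12.4
```

```bash
python3 -c "
from h import *
st()"
```

```text
t 13.375 jig [-12.6 -71.6  82.8] yaw 1.7637 z [ 0.004 -0.008 -1.   ] w -0.001 F [ -0.6 -25.5  -2.2]
```

Request:
arm_command --steps '[[[0,-0.3,0,0,0,0,0],[0,-0.46,0,0,0,0,0],[0,0,0,-0.7,0,0,0],[0,0,0,-0.78,0,0,0],[0,0,0,0,0,0,0],[0,0,0,0,0,0,0]]]'

```text
time_s: 14.12
eef_pos: [469.9, -94.8, 155.1]
ee_rot: [-0.001, 0.636, 0.772, 0.0]
force: [0.2, 1.1, -0.1]
grip_width: -0.002
grip_force: 0.0
```

```bash
python3 -c "
from h import *
s=st(); im=capture('wrist')[:,:,::-1]; cv2.imwrite('pics/w5.png',im)
g=cv2.cvtColor(im,cv2.COLOR_BGR2GRAY).astype(float)
def edges(p):
    d=np.diff(p); return [(i+.5) for i in np.argsort(-abs(d))[:4]]
print('tab cols',[290+e for e in edges(g[138:148,290:362].mean(0))],'rows',[120+e for e in edges(g[120:175,312:342].mean(1))])
for z in (82,):
  print(jig(onz('wrist',(298,143),z,s)),jig(onz('wrist',(352,143),z,s)))
for n,uv,z in (('lamp',(240+(730-400)/2,70+258/3.5),53),('cap',(403.5,203),67),('corner',(240+(447-400)/2,70+545/3.5),45)): print(n,jig(onz('wrist',uv,z,s)).round(1))
gt=cv2.cvtColor(capture('top'),cv2.COLOR_RGB2GRAY); g0=cv2.cvtColor(cv2.imread('pics/top0.png'),cv2.COLOR_BGR2GRAY)
for q in (g0,gt): print(q[228:237,385:410])
"
```

```text
t 14.125 jig [ -13.5 -105.3  155.1] yaw 1.7627 z [-0.001  0.001 -1.   ] w -0.002 F [ 0.2  1.1 -0.1]
tab cols [np.float64(297.5), np.float64(352.5), np.float64(353.5), np.float64(296.5)] rows [np.float64(132.5), np.float64(153.5), np.float64(152.5), np.float64(131.5)]
[-27.63176707 -56.04311387  82.        ] [  4.67784538 -55.98420083  82.        ]
lamp [ 43.5 -60.5  53. ]
cap [ 42.2 -98.7  67. ]
corner [ -58.3 -124.5   45. ]
[[127 119 120 139 150 130 139 129 123 125 123  44   4  23  24  24  62  76
   90 122 140 142 135 160 148]
 [118 131 154 150 149 144 147 126 122 122  84  32   8  22  19  22  59 129
  137 140 146 146 146 144 146]
 [150 148 152 149 147 110 105  77  78  91 122  67  17  13  23  23  37 139
  145 146 146 145 146 129 147]
 [114 146 150  96 102 117 146 136 135 118 121  71  16   8  24  22  23 127
  144 144 146 149 150  99 147]
 [115 146 149 139 136 139 146 143 144 121 119 115  35   9  23  25  21 100
  144 148 149 148 147 142 161]
 [104 146 150 154 145 144 144 144 144 123 120 121  38   6  23  25  23  56
  140 146 147 148 148 149 164]
 [120 159 151 156 146 145 146 147 147 144
[... 520 characters left out ...]
10  15  68  69  68  68  69  71  71  69
   73  65  47  46  46  44  45]
 [104 124 125  82  54  13   2   8   8   6  55  67  69  68  69  69  70  69
   64  49  46  45  46  47  46]
 [107 124 126  77  67  17   4  10  12   5  36  67  69  69  69  70  68  69
   80  51  46  47  46  48  46]
 [100 125 125  80  68  39   8   8   8   4  29  67  70  69  69  71  68  71
   62  47  47  45  45  45  46]
 [117 135  90  76  69  41   7   9  10   3  19  66  71  69  70  70  70  64
   50  46  45  45  44  46  46]
 [122 118  77  73  64  53  15   9  10  10   9  59  69  68  69  69  93  89
   52  47  47  46  47  45  46]
 [123  81  73  70  66  67  17   3  10   9  11  45  68  72  68  78  78  66
   48  47  45  46  46  47  47]]
```

The latch stops hard at the same place even at 25 N. To rule out a slightly raised hood, I'll press its top again, closer to the free edge, and check the height.

Request:
arm_command --steps '[[[0,0.56,0,0,0,0,0],[0,0.56,0.1,0,0,0,0],[0,0.56,0.1,0,0,0,0],[0,0.56,0,0.2,0,0,0],[0,0,0,0.4,0,0,0],[0,0,0,0.2,0,0,0],[0,0,0,0.02,0,0,0],[0,0,0,0,0,0,0]]]'

```text
time_s: 15.22
eef_pos: [458.9, 16.5, 115.1]
ee_rot: [0.0, 0.636, 0.771, 0.0]
force: [0.4, 0.3, -0.4]
grip_width: -0.003
grip_force: 0.0
```

Request:
arm_command --steps '[[[0,0,0,0.02,0,0,0],[0,0,0,0,0,0,0]]]'

```text
time_s: 15.48
eef_pos: [458.8, 16.7, 114.0]
ee_rot: [0.0, 0.636, 0.772, 0.0]
force: [0.1, -0.5, -0.1]
grip_width: 0.003
grip_force: 0.0
```

Request:
arm_command --steps '[[[0,0,0,0.02,0,0,0],[0,0,0,0,0,0,0]]]'

```text
time_s: 15.72
eef_pos: [458.8, 16.8, 113.0]
ee_rot: [0.0, 0.636, 0.772, 0.0]
force: [-1.1, -0.6, 2.6]
grip_width: 0.002
grip_force: 1.4
```

Request:
arm_command --steps '[[[0,0,0,0.02,0,0,0],[0,0,0,0,0,0,0]]]'

```text
time_s: 15.98
eef_pos: [458.9, 16.7, 112.8]
ee_rot: [0.0, 0.636, 0.772, 0.0]
force: [-4.8, 0.2, 13.6]
grip_width: -0.001
grip_force: 6.9
```

The hood top is still exactly 99 mm up, so the hood is shut and the latch stop is the end of its travel. Next is the start button.

Request:
arm_command --steps '[[[0,0,0,-0.4,0,0,0],[0,0,0,-0.4,0,0,0],[0,-0.7,0.3,0,0,0,0],[0,-0.7,0.3,0,0,0,0],[0,-0.7,0.32,0,0,0,0],[0,0,0,0.5,0,0,0],[0,0,0,0.7,0,0,0],[0,0,0,0,0,0,0]]]'

```text
time_s: 16.98
eef_pos: [522.6, -77.0, 89.9]
ee_rot: [-0.002, 0.636, 0.772, -0.001]
force: [0.2, -0.1, -0.2]
grip_width: -0.003
grip_force: 0.0
```

```bash
python3 -c "
from h import *
st()"
```

```text
t 16.975 jig [ 41.7 -97.8  89.9] yaw 1.7626 z [-0.005  0.002 -1.   ] w -0.003 F [ 0.2 -0.1 -0.2]
```

Request:
arm_command --steps '[[[0,-0.02,0.02,0.12,0,0,0],[0,0,0,0.06,0,0,0],[0,0,0,0.05,0,0,0],[0,0,0,0.03,0,0,0],[0,0,0,0,0,0,0]]]'

```text
time_s: 17.6
eef_pos: [525.3, -78.4, 79.2]
ee_rot: [0.0, 0.636, 0.772, 0.0]
force: [0.2, 0.2, 2.8]
grip_width: -0.002
grip_force: 1.2
```

Request:
arm_command --steps '[[[0,0,0,0.02,0,0,0],[0,0,0,0,0,0,0]]]'

```text
time_s: 17.85
eef_pos: [525.3, -78.3, 78.0]
ee_rot: [0.0, 0.636, 0.772, 0.0]
force: [1.3, 0.4, 4.2]
grip_width: 0.001
grip_force: 1.5
```

Request:
arm_command --steps '[[[0,0,0,0.02,0,0,0],[0,0,0,0,0,0,0]]]'

```text
time_s: 18.1
eef_pos: [525.3, -78.3, 76.9]
ee_rot: [0.0, 0.636, 0.772, 0.0]
force: [2.6, -0.0, 4.0]
grip_width: 0.003
grip_force: 1.9
```

Request:
arm_command --steps '[[[0,0,0,0.03,0,0,0],[0,0,0,0.02,0,0,0],[0,0,0,0,0,0,0]]]'

```text
time_s: 18.48
eef_pos: [525.3, -78.3, 74.9]
ee_rot: [0.0, 0.636, 0.772, 0.0]
force: [0.4, 1.2, 10.3]
grip_width: 0.001
grip_force: 5.2
```

Request:
arm_command --steps '[[[0,0,0,0.02,0,0,0],[0,0,0,0,0,0,0]]]'

```text
time_s: 18.73
eef_pos: [525.4, -78.4, 74.8]
ee_rot: [0.001, 0.636, 0.772, 0.0]
force: [-3.6, 1.8, 18.9]
grip_width: -0.003
grip_force: 9.6
```

The button is fully down: it stopped at 6 mm (TCP z 74.8) and the force rose to 19 N. I'll release it, retreat and check.

Request:
arm_command --steps '[[[0,0,0,-0.3,0,0,0],[0,0,0,-0.6,0,0,0],[0,0,0,-0.6,0,0,0],[0,-0.6,-0.3,-0.5,0,0,0],[0,-0.6,-0.3,-0.3,0,0,0],[0,0,0,0,0,0,0],[0,0,0,0,0,0,0]]]'

```text
time_s: 19.6
eef_pos: [506.6, -142.3, 187.5]
ee_rot: [-0.001, 0.636, 0.772, -0.0]
force: [0.3, 0.8, 0.1]
grip_width: -0.001
grip_force: 0.0
```

```bash
python3 -c "
from h import *
st(); im=capture('top')[190:290,280:440,::-1]; im2=capture('scene')[140:240,255:405,::-1]
cv2.imwrite('pics/fin.png',np.vstack([cv2.resize(im,(480,300)),cv2.resize(im2,(480,300))]))"
```

```text
t 19.6 jig [  13.7 -158.8  187.5] yaw 1.7627 z [-0.002  0.001 -1.   ] w -0.001 F [0.3 0.8 0.1]
```

View pics/fin.png

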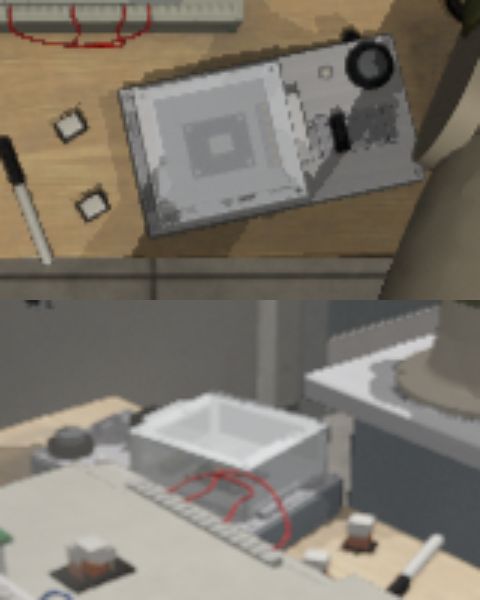

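Both views show the hood shut flat (top view, about 215,150), the latch tab moved toward the hood (340,132), the button up (370,65) and the relays and pen in place. Handing in.

```bash
python3 -c "
from rig import *
print(finish_job())"
```

```text
the job is handed in; nothing more can be done
None
```

I shut the hood fully, slid the latch to its hard stop, then pressed the start button right down and released it, and handed the job in at about 20 s; the one doubt is that the pictures show about 18 mm of latch travel rather than 20, though it would not move further at 25 N.

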